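# Lock the letter jig and hold the channel letter over its face panel

### The arm

A 6-joint arm with a two-finger parallel gripper is mounted at the origin on a cart in front of the work surface, level with it; the furniture and walls round the work are solid. World frame = base frame: x ahead of the robot, y to its left, z up, the work surface at z = 0. Lengths are in m, angles in degrees, forces in N, time in s.
With the tool pointing down it reaches from about 0.25 to 0.725 m from the base axis. Payload 9.7 kg.
Tool frame: the origin (TCP) lies between the finger pads; the fingertips stand 11 mm ahead of it and the grasp point (between the pads) lies 8 mm behind it; z points along the fingers, x is the direction in which the jaws open and shut, and the axes are right-handed (so a half turn about z gives the same grasp; the last joint's range is limited). The gripper opens to 85 mm and grips with 20 to 120 N. Pads are 22 mm wide; open, the fingers measure 114 mm over their backs; the gripper's body (76 mm by 85 mm) begins 54 mm behind the grasp point. The pads swing forward as they close: fully open they stand 13 mm farther back than shut.
Start: joints at [72.193, 4.979, 10.078, 95.1, 0, 90], TCP at [0.168, 0.524, 0.242] pointing down, gripper open.
Joint ranges: [-179.16, 179.16], [-48.56, 103.87], [-65.8, 70.77], [-126.05, 130.52], [-82.76, 87.17], [-180, 180]. Speed limits (degrees/s): [127.2, 127.2, 147.25, 180, 180, 180].

### API

Orientations are given as [roll, pitch, yaw] about the fixed x, y, z axes, in that order (R = Rz(yaw) Ry(pitch) Rx(roll)).
In Python, from workcell import get_obs, camera, job_done, spotter gives the robot as it stands.
- The arm moves only by the tool play_rows, never from a script. Its argument "rows" is a list of rows, each a list of 3 entries, a list of its own where there are three numbers: the closure, from 0 (fully open) to 1 (shut), then the shift along the tool's x, y, z in cm, then the turn, a rotation vector about the tool's x, y, z in degrees. In form: [[claw, [x, y, z], [wx, wy, wz]], ...]. A call has 1 to 12 rows; each row shifts and turns the pose as measured when the row begins, along the tool's axes as they then stand; what a row does not reach is not made up. A row lasts 1/10 s, in which the tool goes at most 50 mm and 8.59 degrees, less where a joint would pass 70% of its speed; a pose out of reach is approached as far as the arm can. A call is refused whole if a number of a shift passes 5 or a number of a turn 8.59, either way. A call with a gripper value outside its range is refused whole. The fingers move at their own pace and stop on an object; "newtons" is the grip in N (left out, the last holds). Time passes only in rows, so rows that do not move let the fingers close. It gives the time, the measured TCP pose, the force and the opening at its end, in the units of the state.
- get_obs(): the state, without advancing time (a new reading comes with each control period).
- camera(name): name is "scene" or "top" or "wrist"; returns a dict with "img" (384x512x3 uint8, red, green, blue), "intrinsics" (3x3 intrinsics, pixels), "xyz" and "orientation" of the camera in the world. Camera axes: x right, y down, z forward; pixel columns grow to the right and rows downward; lengths in m; the calibration is good to about 2 mm. A picture is of the moment at which its call begins. There is no depth.
- job_done(): hands the job in, once; it reports no verdict.
Trained networks look in a picture, given as the dict that the camera call returned (one of the last four; its "shot" number tells which), for a name from the list of things; names that differ only in an ending like _2 or _b are one class to them, and where a whole thing is asked for, a point or a joint stands for the part that bears it (a point fixed in the world has none). Each returns a list of dicts, best first, with "confidence" (0 to 1); they miss things now and then, are a little off and sometimes report something else, mostly with a low value. They report only what shows in the picture. A call takes as long as a camera call.
- spotter.spot_in(picture, thing): "point" ([x, y, z] in m, in world coordinates, good to about 4 mm: the middle of the surface that is visible of it).
- spotter.trace(picture, thing): "pixels" (384x512 bool, what is visible of it).
The state is a dict: "time": time; "q": joint angles; "qd": joint speeds; "joint_efforts": joint torques, N m; "ee_pos": TCP position; "tcp_rot": TCP orientation; "wrist_force": force on the tool from outside, world axes, zero at the start; "torque": the same for the moment, N m; "opening": finger opening in m.
Only numpy, scipy, OpenCV 4.12 (cv2) and the standard library are available. Lean on these libraries where they do the work, as an engineer would, in place of code of your own. Each camera call takes 0.05 s, during which the arm holds its last target.

### The job

Lock the letter jig to the table by pressing its raised red lever down until it snaps over and stays down by itself, and let go of it. Then pick up the metal channel letter L, carry it over the steel angle that stands between, and hold it level about 10 mm above the white L-shaped face panel on the jig, lined up with the panel's outline all round and the same way round, so that the fit can be checked by eye. Letter and jig must never touch, the steel angle must not be bumped with the letter, the pipe, the bottle and the iron weight are left alone, and the program finishes with the letter still held in the air above the panel: do not put it down or let it go.

Things in the scene. Friction and masses are not known exactly. Their poses are not given: they have to be found in the camera images.
- letter: loose L of bent metal strip (2 mm walls), lying flat, left or right of the angle, 152 (x) x 112 (y) x 40 mm, 0.17 kg. Origin: centre of this rectangle, underside; z up. Long stroke: x -76 to 76, y 19 to 56 mm (37 wide outside); short stroke: y -56 to 56, x -76 to -44 mm (32 wide). Each stroke is hollow between two walls: grip across both from outside. Centre of mass x -17, y 18 mm
- letter_toe (a point): point on the letter's underside at the free end of the long stroke, x = 76, y = 37.5 mm in the letter's frame
- jig: fixed jig across the angle from the letter: plywood board 200 (x) x 160 (y) x 12 mm with a white L-shaped face panel; along its front edge (x -136 to -100 mm) a grey lock block 160 mm long, 22 mm high with the red lever, whose pivot cheeks reach z = 46 mm. Origin: centre of the board's underside, on the table; z up
- face (a point): on the jig, right above its origin: centre of the panel's 152 x 112 mm bounding rectangle, at the panel's top, 16 mm above the table; axes as the jig's. The 4 mm thick panel has the letter's outline: long stroke along x at y 19 to 56 mm, short stroke along y at x -76 to -46 mm. The letter is lined up when its origin and its x and y axes agree with this point's
- face_toe (a point): on the panel's top at the free end of its long stroke, x = 76, y = 37.5 mm in the jig's frame, where letter_toe belongs (seen from above)
- lever (a joint): red lever of the lock, hinged about the jig's x axis at x -118, y -60, z 35 mm of the jig, reaching 123 mm towards its +y. 0 = up (free end raised, 31 degrees above level), 0.5 rad = fully down, almost level. A spring resists at first (about 10 N at lever_pad, falling on the way); past 0.33 rad it snaps the lever down to 0.5 and holds it there
- lever_pad (a point): on top of the lever's red grip (26 mm wide, 66 mm long, 18 mm thick), 95 mm from the pivot: the point to press from above. It lies 92 mm above the table when the lever is up; pressed, it goes 44 mm down and 18 mm towards the jig's +y, and the lever passes its snap-over point after 28 mm
- angle: fixed upright steel angle between the letter's place and the jig: 240 mm long along its x, web 5 mm thick and 70 mm high in its x-z plane, flange 40 mm wide on the table towards its +y. Origin: centre of the web's underside
- pipe: loose grey plastic pipe cut-off standing upright in front of the angle's near end, 47 mm across, 91 mm high; origin at the centre of its underside; to be left alone
- bottle: loose white bottle standing beyond the angle's far end, 48 mm across, 118 mm high; origin at the centre of its underside; to be left alone
- weight: loose cast iron weight with a loop, 35 x 55 x 71 mm, right of the bottle; origin at the centre of its underside; to be left alone

How it is judged:
By the outcome, as a careful person would: the job done as asked, in the order asked, and still so for the second after the job is handed in, while the arm keeps its last pose, push and grip.
It also fails if it takes over 56 s, if anything falls off the work surface, if the arm or the gripper's body presses on something with over 40 N, if the wrist force passes 120 N, or if a joint passes its speed limit or range.

## Working session

There is one attempt and no reset: what is moved stays moved. The work goes in short steps, Python scripts to look and compute and a tool call to move; the robot and the scene stay as the last step left them, time stands still between calls to the robot, and variables do not carry over. Pictures are saved under pics/ and viewed, and the job is handed in when it is done.

Besides the shell and the picture viewer there is one more tool, called after "Call:" as name([rows], argument=value, ...), one row to a line, values as JSON. play_rows: Moves the arm, as the interface text tells. Its arguments: {"type":"object","properties":{"rows":{"type":"array","items":{"type":"array"}},"newtons":{"type":"number"}},"required":["rows"]}

```bash
ls; mkdir -p pics
python3 - <<'E'
from workcell import get_obs,camera
import cv2
o=get_obs();print({k:o[k] for k in('time','q','ee_pos','tcp_rot','wrist_force','opening')})
for n in('scene','top','wrist'):
    c=camera(n);print(n,c['xyz'],c['orientation'],c['intrinsics'],c['shot']);cv2.imwrite(f'pics/{n}0.png',c['img'][:,:,::-1])
E
```

```text
pics
{'time': 0.0, 'q': array([7.21923976e+01, 5.01097152e+00, 1.00346613e+01, 9.50982427e+01,
       1.38385261e-03, 8.99989801e+01]), 'ee_pos': array([0.16813317, 0.52345651, 0.24158614]), 'tcp_rot': array([-1.79998615e+02,  7.45528962e-02,  7.21934175e+01]), 'wrist_force': array([-0.81958525, -0.28002467, -0.39348795]), 'opening': 0.0854225080855573}
scene [ 0.01828577 -0.78422958  0.68501334] [-121.64640714    1.23191433  -37.5662753 ] [[367.9206099    0.         257.70008599]
 [  0.         367.9206099  196.01078619]
 [  0.           0.           1.        ]] 1
top [0.36527111 0.01828538 1.29190688] [-169.24112912    0.92557318  -90.98902928] [[473.66625072   0.         260.64288964]
 [  0.         473.66625072 193.72910417]
 [  0.           0.           1.        ]] 2
wrist [0.09423596 0.54794102 0.37236289] [1.62234854e+02 1.33836231e-01 7.21827420e+01] [[294.63277376   0.         257.22554919]
 [  0.         294.63277376 196.41699262]
 [  0.           0.           1.        ]] 3
```

View pics/top0.png

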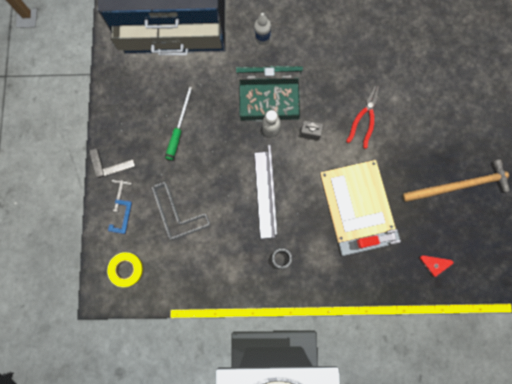

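View pics/scene0.png

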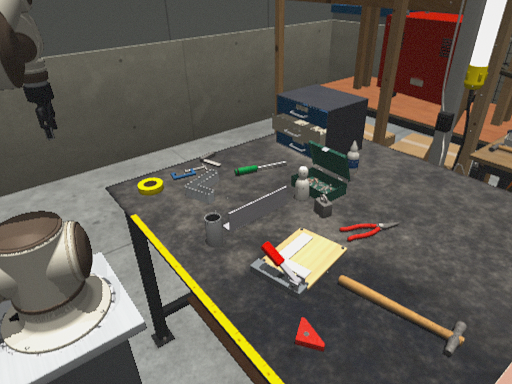

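View pics/wrist0.png

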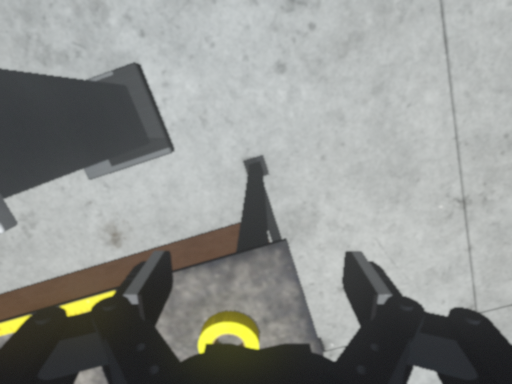

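```bash
cat > h.py <<'E'
import numpy as np,cv2
from scipy.spatial.transform import Rotation as R
from workcell import get_obs,camera,job_done,spotter
def pose(c): return R.from_euler('xyz',c['orientation'],degrees=True).as_matrix(),np.array(c['xyz'])
def proj(c,P):
    M,t=pose(c);p=(np.asarray(P,float)-t)@M;K=c['intrinsics']
    return np.c_[K[0,0]*p[:,0]/p[:,2]+K[0,2],K[1,1]*p[:,1]/p[:,2]+K[1,2]]
def ray(c,uv,z):
    M,t=pose(c);K=c['intrinsics'];uv=np.atleast_2d(uv)
    d=np.c_[(uv[:,0]-K[0,2])/K[0,0],(uv[:,1]-K[1,2])/K[1,1],np.ones(len(uv))]@M.T
    return t+d*((z-t[2])/d[:,2])[:,None]
def ov(c,m,col=(0,0,255)):
    i=c['img'][:,:,::-1].copy();i[m]=col;return i
E
python3 - <<'E'
from h import *
for n in('top','scene'):
    c=camera(n);im=c['img'][:,:,::-1].copy()
    for k,t in enumerate(['letter','jig','face','lever','lever_pad','angle','pipe','bottle','weight','letter_toe','face_toe']):
        s=spotter.spot_in(c,t);tr=spotter.trace(c,t)
        print(n,t,[(np.round(x['point'],3),round(x['confidence'],2)) for x in s[:2]],[(x['pixels'].sum(),round(x['confidence'],2)) for x in tr[:2]])
        if tr:
            im[tr[0]['pixels']]=np.array([(0,0,255),(0,255,0),(255,0,0),(255,255,0)][k%4])//(1+k//4)
            np.save(f'{n}_{t}.npy',tr[0]['pixels'])
    cv2.imwrite(f'pics/{n}_tr.png',im)
E
```

```text
top letter [(array([0.545, 0.269, 0.028]), 0.97)] [(np.int64(553), 0.69)]
top jig [(array([ 0.562, -0.227,  0.009]), 0.76)] [(np.int64(4976), 0.75)]
top face [(array([ 0.568, -0.233,  0.009]), 0.77), (array([0.545, 0.27 , 0.026]), 0.35)] [(np.int64(5147), 0.81), (np.int64(497), 0.51)]
top lever [(array([ 0.472, -0.248,  0.085]), 0.62)] [(np.int64(320), 0.65)]
top lever_pad [(array([ 0.47 , -0.253,  0.082]), 0.73), (array([0.785, 0.002, 0.078]), 0.65)] [(np.int64(331), 0.81), (np.int64(337), 0.18)]
top angle [(array([0.606, 0.022, 0.009]), 0.91)] [(np.int64(1388), 0.79)]
top pipe [(array([ 0.436, -0.021,  0.086]), 0.41)] [(np.int64(84), 0.63)]
top bottle [(array([0.783, 0.004, 0.073]), 0.77)] [(np.int64(411), 0.72), (np.int64(508), 0.33)]
top weight [(array([ 0.775, -0.109,  0.047]), 0.9)] [(np.int64(375), 0.52)]
top letter_toe [(array([0.548, 0.273, 0.026]), 0.84), (array([ 0.562, -0.232,  0.01 ]), 0.28)] [(np.int64(575), 0.76)]
top face_toe [(array([ 0.565, -0.23 ,  0.01 ]), 0.61)] [(np.int64(5052), 0.91)]
scene letter [(array([0.538, 0.263, 0.026]), 0.73)] [(np.int64(695), 0.94)]
s
[... 167 characters left out ...]
)] [(np.int64(3697), 0.63)]
scene lever [(array([ 0.468, -0.257,  0.075]), 0.74)] [(np.int64(399), 0.92)]
scene lever_pad [(array([ 0.472, -0.258,  0.076]), 0.92)] [(np.int64(442), 0.88)]
scene angle [(array([0.599, 0.   , 0.034]), 0.75)] [(np.int64(1145), 0.63)]
scene pipe [(array([ 0.424, -0.036,  0.061]), 0.97)] [(np.int64(529), 0.95)]
scene bottle [(array([ 0.784, -0.014,  0.058]), 0.83), (array([ 0.545, -0.252,  0.01 ]), 0.34)] [(np.int64(395), 0.77)]
scene weight [(array([ 0.768, -0.126,  0.034]), 0.6)] [(np.int64(301), 0.65)]
scene letter_toe [(array([0.538, 0.262, 0.023]), 0.62)] [(np.int64(713), 0.67)]
scene face_toe [(array([ 0.543, -0.254,  0.009]), 0.97)] [(np.int64(3762), 0.86)]
```

```bash
cat > fit.py <<'E'
from h import *
from scipy.optimize import minimize
S=4
Lout=np.array([[-76,-56],[-76,56],[76,56],[76,19],[-44,19],[-44,-56]])/1000.
Pout=np.array([[-76,-56],[-76,56],[76,56],[76,19],[-46,19],[-46,-56]])/1000.
def tf(p,xy):
    c,s=np.cos(p[2]),np.sin(p[2]);return xy@np.array([[c,s],[-s,c]])+p[:2]
def fill(c,polys,mask):
    for w in polys: cv2.fillPoly(mask,[np.round(proj(c,w)*16*S+8*S-8).astype(int)],255,shift=4)
def down(m): return cv2.resize(m,(512,384),interpolation=cv2.INTER_AREA)/255.
def rletter(c,p,z0=0):
    m=np.zeros((384*S,512*S),np.uint8);q=tf(p,Lout);n=len(q)
    fill(c,[np.array([[*q[i],z0],[*q[(i+1)%n],z0],[*q[(i+1)%n],z0+.04],[*q[i],z0+.04]]) for i in range(n)],m)
    for i in range(n):
        for z in(z0,z0+.04): pass
    # wall thickness
    qi=tf(p,np.array([[-74,-54],[-74,54],[74,54],[74,21],[-46,21],[-46,-54]])/1000.)
    fill(c,[np.array([[*q[i],z0+.04],[*q[(i+1)%n],z0+.04],[*qi[(i+1)%n],z0+.04],[*qi[i],z0+.04]]) for i in range(n)],m)
    return down(m)
def rpanel(c,p):
    m=np.zeros((384*S,512*S),np.uint8);q=tf(p,Pout);fill(c,[np.c_[q,np.full(len(q),.016)]],m);return down(m)
def fit(fn,views,p0,sig=1.5):
    best=None
    for s in(sig*2,sig,.7):
        def cost(p):
            return sum(((cv2.GaussianBlur(fn(c,p),(0,0),s)-cv2.GaussianBlur(m.astype(float),(0,0),s))**2).sum()/m.sum() for c,m in views)
        sim=np.array([p0]+[np.array(p0)+d for d in([.006*s,0,0],[0,.006*s,0],[0,0,.05*s])])
        r=minimize(cost,p0,method='Nelder-Mead',options=dict(initial_simplex=sim,xatol=1e-5,fatol=1e-6));p0=r.x
    return r.x,r.fun
def show(c,edges):
    im=cv2.resize(c['img'][:,:,::-1],None,fx=4,fy=4,interpolation=cv2.INTER_CUBIC)
    for P,col in edges:
        cv2.polylines(im,[np.round((proj(c,P)*4+1.5)*16).astype(int)],True,col,1,cv2.LINE_AA,shift=4)
    return im
def z(q,h): return np.c_[q,np.full(len(q),h)]
E
python3 - <<'E'
from fit import *
C={n:camera(n) for n in('top','scene')}
def white(n):
    c=C[n];m=np.load(f'{n}_jig.npy')
    hsv=cv2.cvtColor(c['img'],cv2.COLOR_RGB2HSV)
    m=cv2.dilate(m.astype(np.uint8),np.ones((3,3)))>0
    w=(hsv[...,1]<50)&(hsv[...,2]>170)&m
    k,l,st,_=cv2.connectedComponentsWithStats(w.astype(np.uint8));i=1+st[1:,4].argmax();return l==i
L={n:np.load(f'{n}_letter.npy') for n in C}
for names in(['top'],['scene'],['top','scene']):
    print(names,'letter',fit(rletter,[(C[n],L[n]) for n in names],[.545,.269,.25]))
    print(names,'panel',fit(rpanel,[(C[n],white(n)) for n in names],[.565,-.23,.2]))
pl,_=fit(rletter,[(C['top'],L['top'])],[.545,.269,.25])
pj,_=fit(rpanel,[(C['top'],white('top'))],[.565,-.23,.2])
for n in C:
    im=show(C[n],[(z(tf(pl,Lout),.04),(0,0,255)),(z(tf(pl,Lout),0),(0,255,0)),(z(tf(pj,Pout),.016),(0,0,255)),(z(tf(pj,np.array([[-.1,-.08],[.1,-.08],[.1,.08],[-.1,.08]])),.012),(255,0,0)),(z(tf(pj,np.array([[-.136,-.08],[-.1,-.08],[-.1,.08],[-.136,.08]])),.022),(255,0,255))])
    a,b=((560,580),(1240,600)) if n=='top' else ((680,560),(940,850))
    cv2.imwrite(f'pics/{n}_fitL.png',im[a[1]:a[1]+500,a[0]:a[0]+500]);cv2.imwrite(f'pics/{n}_fitJ.png',im[b[1]:b[1]+500,b[0]:b[0]+500])
E
```

```text
['top'] letter (array([0.57716011, 0.25153107, 0.33743457]), np.float64(0.0575693410434267))
['top'] panel (array([ 0.58631633, -0.23019985,  0.20833301]), np.float64(0.10591430450683405))
['scene'] letter (array([0.57577549, 0.24682008, 0.3512085 ]), np.float64(0.03629598026683576))
['scene'] panel (array([ 0.58368508, -0.23361302,  0.21471867]), np.float64(0.21846647279555187))
['top', 'scene'] letter (array([0.57732259, 0.25107076, 0.34250419]), np.float64(0.11021862205683604))
['top', 'scene'] panel (array([ 0.58509769, -0.23249171,  0.21321809]), np.float64(0.34183404087213193))
```

```bash
cd pics; python3 -c "
import cv2,numpy as np
f=lambda n:cv2.resize(cv2.imread(n),(390,390))
print([cv2.imread(f'{n}.png').shape for n in('top_fitL','top_fitJ','scene_fitL','scene_fitJ')])
cv2.imwrite('f1.png',np.hstack([f('top_fitL.png'),f('top_fitJ.png')]));cv2.imwrite('f2.png',np.hstack([f('scene_fitL.png'),f('scene_fitJ.png')]))"
```

```text
[(500, 500, 3), (500, 500, 3), (500, 500, 3), (500, 500, 3)]
```

View pics/f1.png

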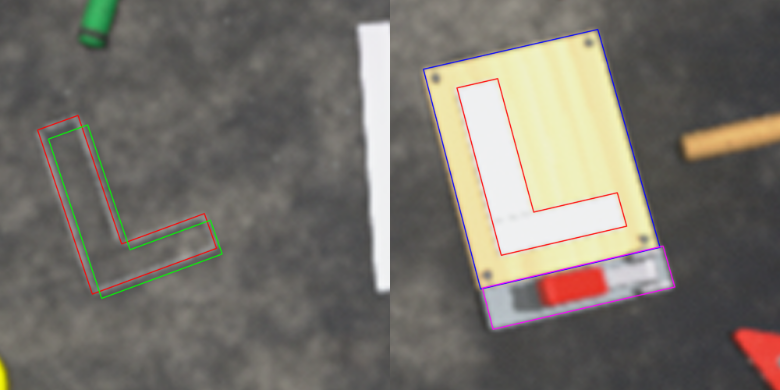

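View pics/f2.png

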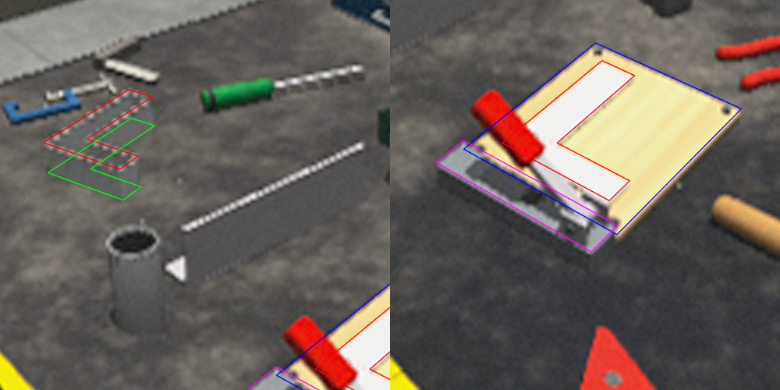

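```bash
cat > plan.py <<'E'
from h import *
def plan(pos,yaw,nmin=1,step=.045,claw=1.0):
    o=get_obs();p=np.array(o['ee_pos']);Rm=R.from_euler('xyz',o['tcp_rot'],degrees=True)
    Rt=R.from_euler('xyz',[180,0,yaw],degrees=True)
    rv=(Rm.inv()*Rt).as_rotvec(degrees=True);d=np.array(pos)-p
    n=max(nmin,int(np.ceil(np.linalg.norm(d)/step)),int(np.ceil(np.linalg.norm(rv)/8)))
    print('t',round(o['time'],2),'p',np.round(p,4),np.round(o['tcp_rot'],2),'F',np.round(o['wrist_force'],1),'open',round(o['opening'],4),'n',n)
    for i in range(n):
        Ri=Rm*R.from_rotvec(rv*i/n,degrees=True)
        print([claw,np.round(Ri.inv().apply(d/n)*100,2).tolist(),np.round(rv/n,2).tolist()],end=',\n')
E
python3 -c "
from plan import *
plan([.465,-.23,.2],102)"
```

```text
t 2.55 p [0.1682 0.5237 0.2423] [-180.     -0.     72.19] F [-0.3  0.2  0.6] open 0.0855 n 19
[1.0, [-3.3, 2.7, 0.22], [-0.0, -0.0, -1.57]],
[1.0, [-3.37, 2.61, 0.22], [-0.0, -0.0, -1.57]],
[1.0, [-3.44, 2.52, 0.22], [-0.0, -0.0, -1.57]],
[1.0, [-3.51, 2.42, 0.22], [-0.0, -0.0, -1.57]],
[1.0, [-3.57, 2.32, 0.22], [-0.0, -0.0, -1.57]],
[1.0, [-3.64, 2.22, 0.22], [-0.0, -0.0, -1.57]],
[1.0, [-3.7, 2.12, 0.22], [-0.0, -0.0, -1.57]],
[1.0, [-3.75, 2.02, 0.22], [-0.0, -0.0, -1.57]],
[1.0, [-3.81, 1.92, 0.22], [-0.0, -0.0, -1.57]],
[1.0, [-3.86, 1.81, 0.22], [-0.0, -0.0, -1.57]],
[1.0, [-3.91, 1.71, 0.22], [-0.0, -0.0, -1.57]],
[1.0, [-3.95, 1.6, 0.22], [-0.0, -0.0, -1.57]],
[1.0, [-3.99, 1.49, 0.22], [-0.0, -0.0, -1.57]],
[1.0, [-4.03, 1.38, 0.22], [-0.0, -0.0, -1.57]],
[1.0, [-4.07, 1.27, 0.22], [-0.0, -0.0, -1.57]],
[1.0, [-4.1, 1.16, 0.22], [-0.0, -0.0, -1.57]],
[1.0, [-4.13, 1.05, 0.22], [-0.0, -0.0, -1.57]],
[1.0, [-4.16, 0.93, 0.22], [-0.0, -0.0, -1.57]],
[1.0, [-4.18, 0.82, 0.22], [-0.0, -0.0, -1.57]],
```

Call:
play_rows([
  [1,[-3.3,2.7,0.2],[0,0,-1.6]],
  [1,[-3.4,2.6,0.2],[0,0,-1.6]],
  [1,[-3.4,2.5,0.2],[0,0,-1.6]],
  [1,[-3.5,2.4,0.2],[0,0,-1.6]],
  [1,[-3.6,2.3,0.2],[0,0,-1.6]],
  [1,[-3.6,2.2,0.2],[0,0,-1.6]],
  [1,[-3.7,2.1,0.2],[0,0,-1.6]],
  [1,[-3.75,2.0,0.2],[0,0,-1.6]],
  [1,[-3.8,1.9,0.2],[0,0,-1.6]],
  [1,[-3.9,1.8,0.2],[0,0,-1.6]],
  [1,[-3.9,1.7,0.2],[0,0,-1.6]],
  [1,[-3.95,1.6,0.2],[0,0,-1.6]],
], newtons=40)

```text
time: 3.75
ee_pos: [0.3622, 0.0365, 0.2168]
tcp_rot: [179.7, -0.0, 92.7]
wrist_force: [1.4, -0.0, 0.3]
opening: 0.0002
```

```bash
python3 -c "
from plan import *
plan([.465,-.23,.2],102)"
```

```text
t 3.75 p [0.3622 0.0365 0.2168] [ 1.7966e+02 -3.0000e-02  9.2740e+01] F [ 1.4 -0.   0.3] open 0.0002 n 7
[1.0, [-3.87, 1.28, 0.25], [0.05, -0.0, -1.32]],
[1.0, [-3.9, 1.19, 0.25], [0.05, -0.0, -1.32]],
[1.0, [-3.93, 1.1, 0.24], [0.05, -0.0, -1.32]],
[1.0, [-3.95, 1.01, 0.24], [0.05, -0.0, -1.32]],
[1.0, [-3.98, 0.92, 0.24], [0.05, -0.0, -1.32]],
[1.0, [-4.0, 0.83, 0.24], [0.05, -0.0, -1.32]],
[1.0, [-4.01, 0.74, 0.24], [0.05, -0.0, -1.32]],
```

Call:
play_rows([
  [1,[-3.9,1.3,0.25],[0,0,-1.3]],
  [1,[-3.9,1.2,0.25],[0,0,-1.3]],
  [1,[-3.9,1.1,0.25],[0,0,-1.3]],
  [1,[-3.95,1.0,0.25],[0,0,-1.3]],
  [1,[-4,0.9,0.25],[0,0,-1.3]],
  [1,[-4,0.8,0.25],[0,0,-1.3]],
  [1,[-4,0.7,0.25],[0,0,-1.3]],
  [1,[0,0,0],[0,0,0]],
])

```text
time: 4.55
ee_pos: [0.4671, -0.2476, 0.1992]
tcp_rot: [179.4, 0.1, 101.9]
wrist_force: [-1.0, 0.6, -0.8]
opening: 0.0002
```

```bash
python3 -c "
from plan import *
plan([.465,-.23,.125],102)
for n in('wrist','scene'):
  c=camera(n);s=spotter.spot_in(c,'lever_pad');print(n,s[:1])
  im=c['img'][:,:,::-1].copy()
  J=np.array([.586,-.230]);cs,sn=np.cos(.21),np.sin(.21)
  p=lambda x,y,z:[J[0]+x*cs-y*sn,J[1]+x*sn+y*cs,z]
  for q,col in((p(-.118,.0166,.092),(0,255,0)),(p(-.118,.025,.095),(255,0,0))):
    u=proj(c,[q])[0];print(np.round(q,3),u);cv2.circle(im,(int(u[0]),int(u[1])),3,col,-1)
  cv2.imwrite(f'pics/{n}1.png',im)"
```

```text
t 4.55 p [ 0.4671 -0.2476  0.1992] [1.7943e+02 1.1000e-01 1.0192e+02] F [-1.   0.6 -0.8] open 0.0002 n 2
[1.0, [0.89, 0.04, 3.71], [0.29, 0.06, -0.04]],
[1.0, [0.89, 0.06, 3.71], [0.29, 0.06, -0.04]],
wrist [{'point': [0.4699, -0.2451, 0.0836], 'confidence': 0.75}]
[ 0.467 -0.238  0.092] [268.01971234 199.16248806]
[ 0.465 -0.23   0.095] [278.12817035 200.30427155]
scene [{'point': [0.4711, -0.2645, 0.0756], 'confidence': 0.84}]
[ 0.467 -0.238  0.092] [272.10778954 249.94214116]
[ 0.465 -0.23   0.095] [269.46168375 247.62985601]
```

View pics/wrist1.png

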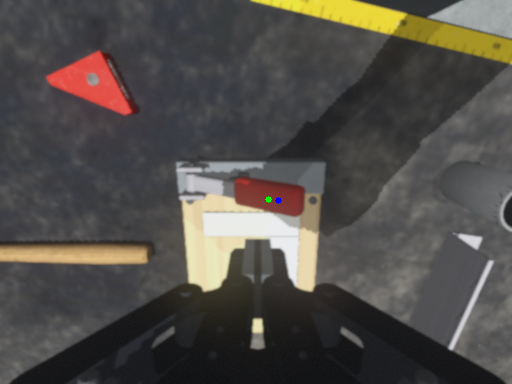

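View pics/scene1.png

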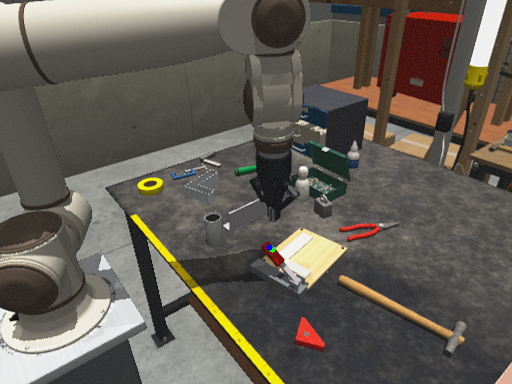

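Call:
play_rows([
  [1,[0.9,0.05,3.7],[0.3,0,0]],
  [1,[0.9,0.05,3.7],[0.3,0,0]],
  [1,[0,0,0],[0,0,0]],
])

```text
time: 5.05
ee_pos: [0.4645, -0.2225, 0.128]
tcp_rot: [179.7, 0.3, 102.2]
wrist_force: [-0.2, -0.1, 0.9]
opening: -0.0004
```

```bash
python3 -c "
from plan import *
plan([.465,-.23,.063],102,step=.01)"
```

```text
t 5.05 p [ 0.4645 -0.2225  0.128 ] [179.72   0.3  102.23] F [-0.2 -0.1  0.9] open -0.0004 n 7
[1.0, [-0.1, -0.02, 0.93], [0.04, 0.04, 0.03]],
[1.0, [-0.1, -0.02, 0.93], [0.04, 0.04, 0.03]],
[1.0, [-0.1, -0.02, 0.93], [0.04, 0.04, 0.03]],
[1.0, [-0.1, -0.02, 0.93], [0.04, 0.04, 0.03]],
[1.0, [-0.1, -0.02, 0.93], [0.04, 0.04, 0.03]],
[1.0, [-0.1, -0.02, 0.93], [0.04, 0.04, 0.03]],
[1.0, [-0.11, -0.02, 0.93], [0.04, 0.04, 0.03]],
```

Call:
play_rows([
  [1,[-0.35,0,0.9],[0,0,0]],
  [1,[-0.35,0,0.9],[0,0,0]],
  [1,[0,0,1.0],[0,0,0]],
  [1,[0,0,1.0],[0,0,0]],
  [1,[0,0,1.0],[0,0,0]],
])

```text
time: 5.55
ee_pos: [0.4717, -0.2318, 0.0902]
tcp_rot: [178.9, 0.9, 102.4]
wrist_force: [-1.2, 2.0, 8.3]
opening: -0.0003
```

Call:
play_rows([
  [1,[0,-0.3,1.0],[0.3,0,0]],
  [1,[0,-0.3,1.0],[0.3,0,0]],
  [1,[0,0,1.0],[0.3,0,0]],
])

```text
time: 5.85
ee_pos: [0.4696, -0.2359, 0.0639]
tcp_rot: [179.3, 1.2, 102.3]
wrist_force: [-0.3, 0.5, -0.5]
opening: 0.0001
```

Call:
play_rows([
  [1,[0,0,-2],[0,0,0]],
  [1,[0,0,-4],[0,0,0]],
  [1,[0,0,-4],[0,0,0]],
  [0,[0,0,-4],[0,0,0]],
  [0,[0,0,0],[0,0,0]],
])

```text
time: 6.35
ee_pos: [0.4667, -0.2341, 0.2046]
tcp_rot: [179.6, 1.0, 102.3]
wrist_force: [0.3, -0.5, -0.0]
opening: 0.0281
```

```bash
python3 -c "
from plan import *
for n in('wrist','scene'):
  c=camera(n);s=spotter.spot_in(c,'lever_pad');print(n,s[:1])
  im=c['img'][:,:,::-1].copy()
  if n=='scene': im=cv2.resize(im[200:310,230:370],None,fx=5,fy=5)
  cv2.imwrite(f'pics/{n}2.png',im)
plan([.6,.03,.22],109.5,claw=0)"
```

```text
wrist [{'point': [0.4722, -0.2436, 0.0472], 'confidence': 0.92}]
scene [{'point': [0.4675, -0.2514, 0.037], 'confidence': 0.6}]
t 6.55 p [ 0.4647 -0.2331  0.1978] [-179.93    0.71  102.27] F [ 0.1  0.5 -0.9] open 0.0581 n 7
[0, [3.26, 2.69, -0.36], [-0.02, 0.1, -1.03]],
[0, [3.21, 2.75, -0.35], [-0.02, 0.1, -1.03]],
[0, [3.16, 2.8, -0.35], [-0.02, 0.1, -1.03]],
[0, [3.11, 2.86, -0.34], [-0.02, 0.1, -1.03]],
[0, [3.06, 2.92, -0.33], [-0.02, 0.1, -1.03]],
[0, [3.01, 2.97, -0.33], [-0.02, 0.1, -1.03]],
[0, [2.95, 3.02, -0.32], [-0.02, 0.1, -1.03]],
```

View pics/wrist2.png

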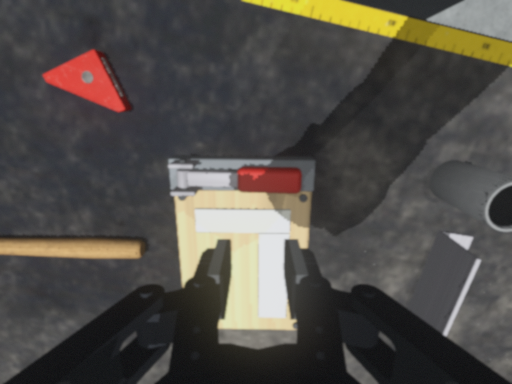

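View pics/scene2.png

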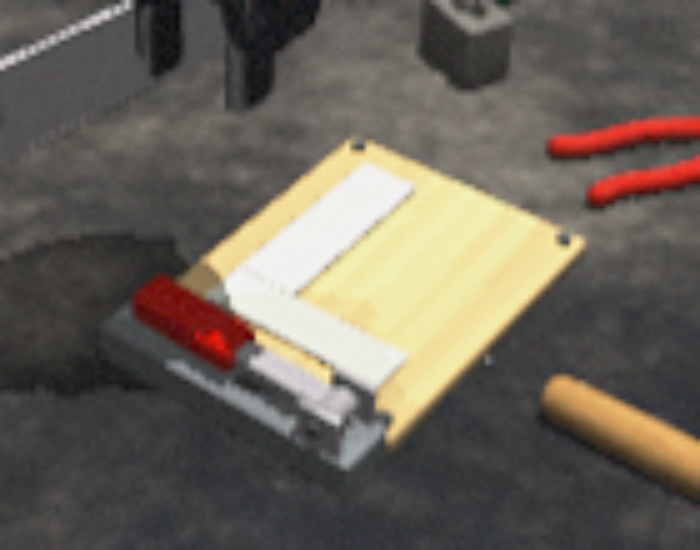

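```bash
python3 -c "
from plan import *
plan([.665,-.20,.2],102,claw=0)"
```

```text
t 6.55 p [ 0.4647 -0.2331  0.1978] [-179.93    0.71  102.27] F [ 0.1  0.5 -0.9] open 0.0581 n 5
[0, [-0.21, 4.06, -0.05], [-0.01, 0.14, 0.05]],
[0, [-0.2, 4.06, -0.05], [-0.01, 0.14, 0.05]],
[0, [-0.2, 4.06, -0.04], [-0.01, 0.14, 0.05]],
[0, [-0.19, 4.06, -0.04], [-0.01, 0.14, 0.05]],
[0, [-0.19, 4.06, -0.04], [-0.01, 0.14, 0.05]],
```

Call:
play_rows([
  [0,[-0.2,4.1,-0.05],[0,0,0]],
  [0,[-0.2,4.1,-0.05],[0,0,0]],
  [0,[-0.2,4.1,-0.05],[0,0,0]],
  [0,[-0.2,4.1,-0.05],[0,0,0]],
  [0,[-0.2,4.1,-0.05],[0,0,0]],
  [0,[0,0,0],[0,0,0]],
  [0,[0,0,0],[0,0,0]],
])

```text
time: 7.25
ee_pos: [0.671, -0.1975, 0.183]
tcp_rot: [-178.9, 0.2, 102.1]
wrist_force: [-0.7, -0.8, -0.0]
opening: 0.0855
```

```bash
python3 -c "
from plan import *
c=camera('wrist');cv2.imwrite('pics/wrist3.png',c['img'][:,:,::-1]);np.save('w3.npy',c,allow_pickle=True)
plan([.63,.20,.2],109.5,claw=0)"
```

```text
t 7.3 p [ 0.6706 -0.1975  0.1825] [-1.7888e+02  1.5000e-01  1.0214e+02] F [-0.7 -0.1 -1.3] open 0.0853 n 9
[0, [4.41, 0.48, -0.22], [-0.12, 0.01, -0.82]],
[0, [4.4, 0.55, -0.21], [-0.12, 0.01, -0.82]],
[0, [4.4, 0.61, -0.21], [-0.12, 0.01, -0.82]],
[0, [4.39, 0.67, -0.21], [-0.12, 0.01, -0.82]],
[0, [4.38, 0.74, -0.21], [-0.12, 0.01, -0.82]],
[0, [4.37, 0.8, -0.21], [-0.12, 0.01, -0.82]],
[0, [4.35, 0.86, -0.2], [-0.12, 0.01, -0.82]],
[0, [4.34, 0.92, -0.2], [-0.12, 0.01, -0.82]],
[0, [4.33, 0.99, -0.2], [-0.12, 0.01, -0.82]],
```

View pics/wrist3.png

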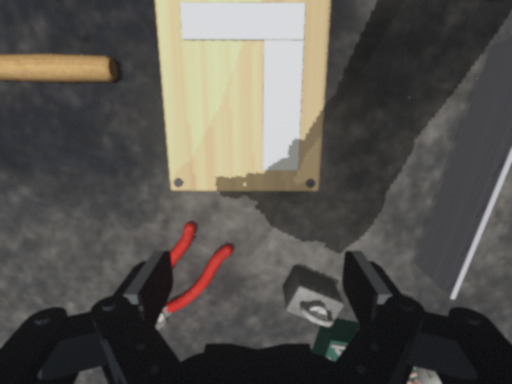

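```bash
python3 -c "
from fit import *
c=np.load('w3.npy',allow_pickle=True).item()
hsv=cv2.cvtColor(c['img'],cv2.COLOR_RGB2HSV)
w=((hsv[...,1]<40)&(hsv[...,2]>105)).astype(np.uint8);w[200:]=0
w=cv2.morphologyEx(w,cv2.MORPH_OPEN,np.ones((3,3)));w[:,:170]=0;w[:,315:]=0
w=cv2.morphologyEx(w,cv2.MORPH_CLOSE,np.ones((5,5)))
k,l,st,_=cv2.connectedComponentsWithStats(w);i=1+st[1:,4].argmax();m=l==i
p,f=fit(rpanel,[(c,m)],[.586,-.23,.21]);print(p,np.degrees(p[2]),f,m.sum(),(rpanel(c,p)>.5).sum())
im=show(c,[(z(tf(p,Pout),.016),(0,0,255)),(z(tf(p,np.array([[-.1,-.08],[.1,-.08],[.1,.08],[-.1,.08]])),.012),(255,0,0))])
im=im[0:820,550:1400];cv2.imwrite('pics/w3f.png',cv2.resize(im,(620,598)))"
```

```text
[ 0.58556597 -0.23048848  0.20829567] 11.934463010931356 0.010146580815208417 10028 9836
```

View pics/w3f.png

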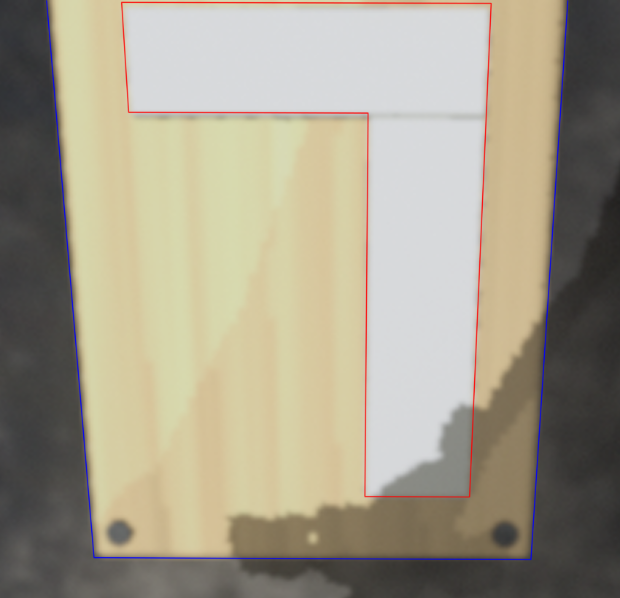

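Call:
play_rows([
  [0,[4.4,0.5,-0.4],[-0.1,0,-0.8]],
  [0,[4.4,0.55,-0.4],[-0.1,0,-0.8]],
  [0,[4.4,0.6,-0.4],[-0.1,0,-0.8]],
  [0,[4.4,0.7,-0.3],[-0.1,0,-0.8]],
  [0,[4.4,0.7,-0.3],[-0.1,0,-0.8]],
  [0,[4.4,0.8,-0.2],[-0.1,0,-0.8]],
  [0,[4.35,0.9,-0.2],[-0.1,0,-0.8]],
  [0,[4.35,0.9,-0.2],[-0.1,0,-0.8]],
  [0,[4.3,1.0,-0.2],[-0.1,0,-0.8]],
  [0,[0,0,0],[0,0,0]],
  [0,[0,0,0],[0,0,0]],
])

```text
time: 8.4
ee_pos: [0.6178, 0.2057, 0.2105]
tcp_rot: [-179.9, 0.0, 109.0]
wrist_force: [0.7, -1.0, 0.4]
opening: 0.0851
```

```bash
python3 -c "
from plan import *
c=camera('wrist');cv2.imwrite('pics/wrist4.png',c['img'][:,:,::-1]);np.save('w4.npy',c,allow_pickle=True)
t=spotter.trace(c,'letter');print([(x['confidence'],x['pixels'].sum()) for x in t])
if t: np.save('w4m.npy',t[0]['pixels'])
plan([.63,.20,.2],109.5,claw=0)"
```

```text
[(0.59, np.int64(3572))]
t 8.5 p [0.6182 0.2048 0.2105] [-1.7994e+02  4.0000e-02  1.0886e+02] F [0.2 0.5 0.2] open 0.0852 n 1
[0, [-0.83, 0.96, 1.05], [-0.06, 0.04, -0.64]],
```

View pics/wrist4.png

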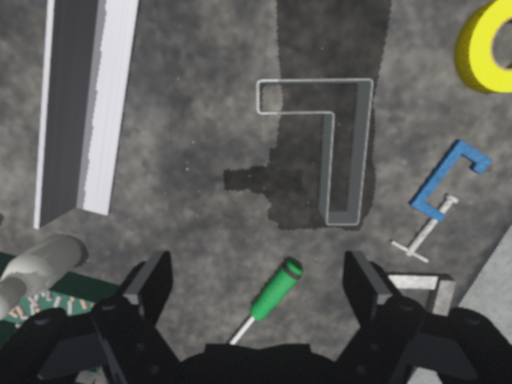

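```bash
python3 -c "
from fit import *
c=np.load('w4.npy',allow_pickle=True).item();m=np.load('w4m.npy')
p,f=fit(rletter,[(c,m)],[.577,.2515,.339]);print(p,np.degrees(p[2]),f,m.sum(),(rletter(c,p)>.5).sum())
im=show(c,[(z(tf(p,Lout),.04),(0,0,255)),(z(tf(p,Lout),0),(0,255,0))])
im=im[260:960,960:1560];
mm=cv2.resize(ov(c,m),None,fx=4,fy=4)[260:960,960:1560]
cv2.imwrite('pics/w4f.png',cv2.resize(np.hstack([im,mm]),(790,461)))"
```

```text
[0.57820945 0.25004774 0.34213788] 19.603056699528288 0.10915163795057434 3572 3921
```

View pics/w4f.png

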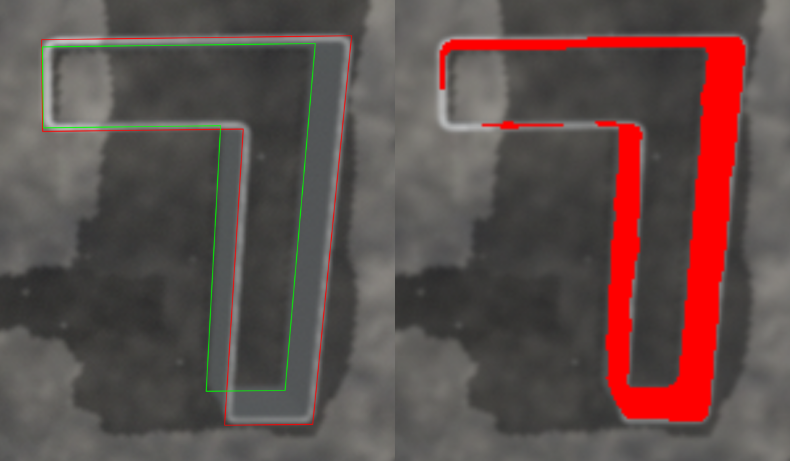

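```bash
python3 -c "
from plan import *
plan([.5494,.2796,.10],109.6,claw=0)"
```

```text
t 8.5 p [0.6182 0.2048 0.2105] [-1.7994e+02  4.0000e-02  1.0886e+02] F [0.2 0.5 0.2] open 0.0852 n 4
[0, [2.33, -1.02, 2.76], [-0.02, 0.01, -0.18]],
[0, [2.33, -1.01, 2.76], [-0.02, 0.01, -0.18]],
[0, [2.33, -1.01, 2.76], [-0.02, 0.01, -0.18]],
[0, [2.34, -1.0, 2.76], [-0.02, 0.01, -0.18]],
```

Call:
play_rows([
  [0,[2.3,-1.0,2.7],[0,0,-0.2]],
  [0,[2.3,-1.0,2.7],[0,0,-0.2]],
  [0,[2.3,-1.0,2.7],[0,0,-0.2]],
  [0,[2.3,-1.0,2.7],[0,0,-0.2]],
  [0,[0,0,0],[0,0,0]],
  [0,[0,0,0],[0,0,0]],
])

```text
time: 9.1
ee_pos: [0.5506, 0.2699, 0.1001]
tcp_rot: [179.9, 0.1, 108.8]
wrist_force: [0.8, -0.4, 0.3]
opening: 0.0858
```

```bash
python3 -c "
from plan import *
plan([.5494,.2796,.05],109.6,claw=0,step=.015)"
```

```text
t 9.1 p [0.5506 0.2699 0.1001] [1.7987e+02 1.4000e-01 1.0885e+02] F [ 0.8 -0.4  0.3] open 0.0858 n 4
[0, [0.24, 0.05, 1.25], [0.03, 0.03, -0.19]],
[0, [0.24, 0.05, 1.25], [0.03, 0.03, -0.19]],
[0, [0.24, 0.05, 1.25], [0.03, 0.03, -0.19]],
[0, [0.24, 0.05, 1.25], [0.03, 0.03, -0.19]],
```

Call:
play_rows([
  [0,[0.3,0,1.2],[0,0,-0.4]],
  [0,[0.3,0,1.2],[0,0,-0.4]],
  [0,[0.3,0,1.2],[0,0,-0.4]],
  [0,[0.2,0,1.2],[0,0,-0.2]],
  [0,[0,0,0],[0,0,0]],
])

```text
time: 9.6
ee_pos: [0.5502, 0.2779, 0.0503]
tcp_rot: [179.7, 0.1, 110.1]
wrist_force: [-1.0, -0.4, -0.1]
opening: 0.0855
```

```bash
python3 -c "
from plan import *
plan([.5494,.2796,.016],109.6,claw=0,step=.01)"
```

```text
t 9.6 p [0.5502 0.2779 0.0503] [1.7966e+02 1.4000e-01 1.1007e+02] F [-1.  -0.4 -0.1] open 0.0855 n 4
[0, [0.05, -0.01, 0.86], [0.08, 0.04, 0.12]],
[0, [0.05, -0.01, 0.86], [0.08, 0.04, 0.12]],
[0, [0.05, -0.01, 0.86], [0.08, 0.04, 0.12]],
[0, [0.05, -0.01, 0.86], [0.08, 0.04, 0.12]],
```

Call:
play_rows([
  [0,[0.05,0,0.85],[0.1,0,0.1]],
  [0,[0.05,0,0.85],[0.1,0,0.1]],
  [0,[0.05,0,0.85],[0.1,0,0.1]],
  [0,[0.05,0,0.85],[0.1,0,0.1]],
  [0,[0,0,0],[0,0,0]],
])

```text
time: 10.1
ee_pos: [0.5498, 0.28, 0.0132]
tcp_rot: [-179.9, 0.1, 109.6]
wrist_force: [-0.0, 0.6, 0.4]
opening: 0.0853
```

```bash
python3 -c "
from plan import *
plan([.5494,.2796,.016],109.6,claw=0,step=.01)
c=camera('wrist');cv2.imwrite('pics/wrist5.png',c['img'][:,:,::-1])"
```

```text
t 10.1 p [0.5498 0.28   0.0132] [-1.7990e+02  1.5000e-01  1.0964e+02] F [-0.   0.6  0.4] open 0.0853 n 1
[0, [-0.03, -0.05, -0.28], [-0.1, 0.15, 0.04]],
```

View pics/wrist5.png

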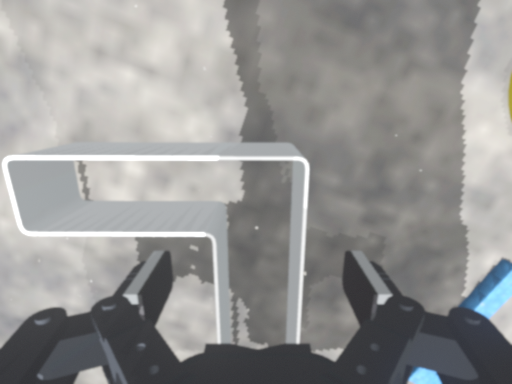

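Call:
play_rows([
  [0,[0,0,-0.4],[0,0,0]],
  [1,[0,0,0],[0,0,0]],
  [1,[0,0,0],[0,0,0]],
  [1,[0,0,0],[0,0,0]],
  [1,[0,0,0],[0,0,0]],
  [1,[0,0,0],[0,0,0]],
  [1,[0,0,0],[0,0,0]],
  [1,[0,0,0],[0,0,0]],
  [1,[0,0,0],[0,0,0]],
  [1,[0,0,0],[0,0,0]],
  [1,[0,0,0],[0,0,0]],
], newtons=50)

```text
time: 11.25
ee_pos: [0.5509, 0.2806, 0.0202]
tcp_rot: [179.9, 0.1, 109.6]
wrist_force: [0.9, 0.7, 0.3]
opening: 0.0361
```

```bash
python3 -c "
from plan import *
plan([.5494,.2796,.08],109.6,step=.015)"
```

```text
t 11.25 p [0.5509 0.2806 0.0202] [1.7990e+02 1.1000e-01 1.0965e+02] F [0.9 0.7 0.3] open 0.0361 n 4
[1.0, [-0.01, -0.04, -1.5], [0.02, 0.03, 0.01]],
[1.0, [-0.01, -0.04, -1.5], [0.02, 0.03, 0.01]],
[1.0, [-0.01, -0.04, -1.5], [0.02, 0.03, 0.01]],
[1.0, [-0.01, -0.04, -1.5], [0.02, 0.03, 0.01]],
```

Call:
play_rows([
  [1,[0,0,-1.0],[0,0,0]],
  [1,[0,0,-2.0],[0,0,0]],
  [1,[0,0,-3.0],[0,0,0]],
  [1,[0,0,-3.0],[0,0,0]],
  [1,[0,0,-3.0],[0,0,0]],
  [1,[0,0,-3.0],[0,0,0]],
  [1,[0,0,-2.0],[0,0,0]],
  [1,[0,0,0],[0,0,0]],
])

```text
time: 12.05
ee_pos: [0.5488, 0.2799, 0.1987]
tcp_rot: [-179.9, 0.1, 109.6]
wrist_force: [-0.5, -0.4, -2.0]
opening: 0.0364
```

```bash
python3 -c "
from plan import *
c=camera('scene');cv2.imwrite('pics/scene6.png',c['img'][:,:,::-1])
plan([.563,-.197,.19],101.9,step=.03)"
```

```text
t 12.1 p [0.5486 0.2798 0.1971] [-1.7983e+02  1.6000e-01  1.0964e+02] F [-0.9 -0.3 -2. ] open 0.0366 n 16
[1.0, [-2.84, -0.92, 0.05], [-0.01, 0.01, 0.48]],
[1.0, [-2.84, -0.89, 0.05], [-0.01, 0.01, 0.48]],
[1.0, [-2.85, -0.87, 0.05], [-0.01, 0.01, 0.48]],
[1.0, [-2.86, -0.84, 0.05], [-0.01, 0.01, 0.48]],
[1.0, [-2.87, -0.82, 0.05], [-0.01, 0.01, 0.48]],
[1.0, [-2.87, -0.8, 0.05], [-0.01, 0.01, 0.48]],
[1.0, [-2.88, -0.77, 0.05], [-0.01, 0.01, 0.48]],
[1.0, [-2.89, -0.75, 0.05], [-0.01, 0.01, 0.48]],
[1.0, [-2.89, -0.72, 0.05], [-0.01, 0.01, 0.48]],
[1.0, [-2.9, -0.7, 0.05], [-0.01, 0.01, 0.48]],
[1.0, [-2.9, -0.67, 0.05], [-0.01, 0.01, 0.48]],
[1.0, [-2.91, -0.65, 0.05], [-0.01, 0.01, 0.48]],
[1.0, [-2.92, -0.63, 0.05], [-0.01, 0.01, 0.48]],
[1.0, [-2.92, -0.6, 0.05], [-0.01, 0.01, 0.48]],
[1.0, [-2.93, -0.58, 0.05], [-0.01, 0.01, 0.48]],
[1.0, [-2.93, -0.55, 0.04], [-0.01, 0.01, 0.48]],
```

View pics/scene6.png

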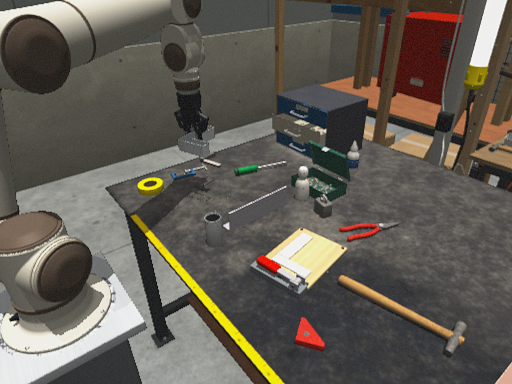

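Letter held (around (193,143)), lever down. Carry across.

Call:
play_rows([
  [1,[-2.0,-0.9,0],[0,0,0.5]],
  [1,[-2.85,-0.9,0],[0,0,0.5]],
  [1,[-2.85,-0.9,0],[0,0,0.5]],
  [1,[-2.85,-0.85,0],[0,0,0.5]],
  [1,[-2.85,-0.8,0],[0,0,0.5]],
  [1,[-2.85,-0.8,0],[0,0,0.5]],
  [1,[-2.9,-0.8,0],[0,0,0.5]],
  [1,[-2.9,-0.75,0],[0,0,0.5]],
  [1,[-2.9,-0.7,0],[0,0,0.5]],
  [1,[-2.9,-0.7,0],[0,0,0.5]],
  [1,[-2.9,-0.7,0],[0,0,0.5]],
  [1,[-2.9,-0.65,0],[0,0,0.5]],
])

```text
time: 13.3
ee_pos: [0.5482, -0.0803, 0.1772]
tcp_rot: [-178.3, -0.0, 103.8]
wrist_force: [0.5, 0.0, -2.3]
opening: 0.0365
```

```bash
python3 -c "
from plan import *
plan([.563,-.197,.19],101.9,step=.03)"
```

```text
t 13.3 p [ 0.5482 -0.0803  0.1772] [-178.35   -0.    103.78] F [ 0.5  0.  -2.3] open 0.0365 n 4
[1.0, [-2.92, -0.34, -0.31], [-0.41, 0.01, 0.47]],
[1.0, [-2.92, -0.32, -0.31], [-0.41, 0.01, 0.47]],
[1.0, [-2.93, -0.29, -0.32], [-0.41, 0.01, 0.47]],
[1.0, [-2.93, -0.27, -0.32], [-0.41, 0.01, 0.47]],
```

Call:
play_rows([
  [1,[-2.9,-0.3,-0.3],[-0.5,0,0.5]],
  [1,[-2.9,-0.3,-0.3],[-0.5,0,0.5]],
  [1,[-2.9,-0.3,-0.3],[-0.4,0,0.4]],
  [1,[-2.0,-0.2,-0.3],[-0.4,0,0.4]],
  [1,[0,0,0],[0,0,0]],
  [1,[0,0,0],[0,0,0]],
])

```text
time: 13.9
ee_pos: [0.5576, -0.1941, 0.178]
tcp_rot: [-179.4, -0.4, 101.6]
wrist_force: [-0.4, 0.2, -1.9]
opening: 0.0364
```

```bash
python3 -c "
from plan import *
plan([.563,-.197,.10],101.9,step=.02)"
```

```text
t 13.9 p [ 0.5576 -0.1941  0.178 ] [-179.44   -0.35  101.62] F [-0.4  0.2 -1.9] open 0.0364 n 4
[1.0, [-0.11, 0.14, 1.95], [-0.14, -0.09, -0.07]],
[1.0, [-0.11, 0.13, 1.95], [-0.14, -0.09, -0.07]],
[1.0, [-0.1, 0.13, 1.95], [-0.14, -0.09, -0.07]],
[1.0, [-0.1, 0.12, 1.95], [-0.14, -0.09, -0.07]],
```

Call:
play_rows([
  [1,[-0.1,0.15,1.9],[-0.15,-0.1,0]],
  [1,[-0.1,0.15,1.9],[-0.15,-0.1,0]],
  [1,[-0.1,0.15,1.9],[-0.15,-0.1,0]],
  [1,[-0.1,0.15,1.9],[-0.15,-0.1,0]],
  [1,[0,0,0],[0,0,0]],
  [1,[0,0,0],[0,0,0]],
])

```text
time: 14.5
ee_pos: [0.5618, -0.1906, 0.0952]
tcp_rot: [-179.7, -0.2, 101.9]
wrist_force: [0.1, 0.5, -1.9]
opening: 0.0362
```

```bash
python3 -c "
from fit import *;from plan import plan
plan([.563,-.197,.07],101.9,step=.01)
o=get_obs()
for n in('wrist','scene','top'):
  c=camera(n);t=spotter.trace(c,'letter');print(n,[(x['confidence'],x['pixels'].sum()) for x in t])
  np.save(f'{n}7.npy',c,allow_pickle=True)
  if t: np.save(f'{n}7m.npy',t[0]['pixels'])
  im=c['img'][:,:,::-1].copy()
  if t: im[t[0]['pixels']]=(0,0,255)
  pj=[.5856,-.2305,.2083]
  zl=o['ee_pos'][2]-.020
  im=show(c,[(z(tf(pj,Lout),zl),(0,255,0)),(z(tf(pj,Lout),zl+.04),(255,255,0))])
  u=proj(c,[[.5856,-.2305,.08]])[0]*4;u=np.clip(u,[400,300],[1648,1236]).astype(int)
  cv2.imwrite(f'pics/{n}7.png',im[u[1]-300:u[1]+300,u[0]-400:u[0]+400])
"
```

```text
t 14.5 p [ 0.5618 -0.1906  0.0952] [-1.7974e+02 -1.7000e-01  1.0194e+02] F [ 0.1  0.5 -1.9] open 0.0362 n 3
[1.0, [-0.22, -0.0, 0.84], [-0.09, -0.06, 0.01]],
[1.0, [-0.22, -0.0, 0.84], [-0.09, -0.06, 0.01]],
[1.0, [-0.22, -0.0, 0.84], [-0.09, -0.06, 0.01]],
wrist [(0.98, np.int64(16738))]
scene [(0.62, np.int64(972))]
top [(0.47, np.int64(165))]
```

View pics/wrist7.png

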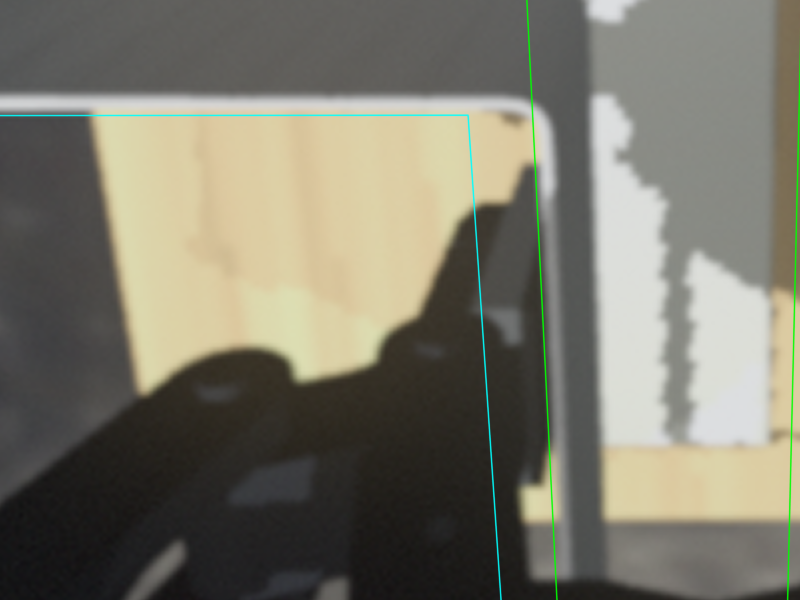

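View pics/scene7.png

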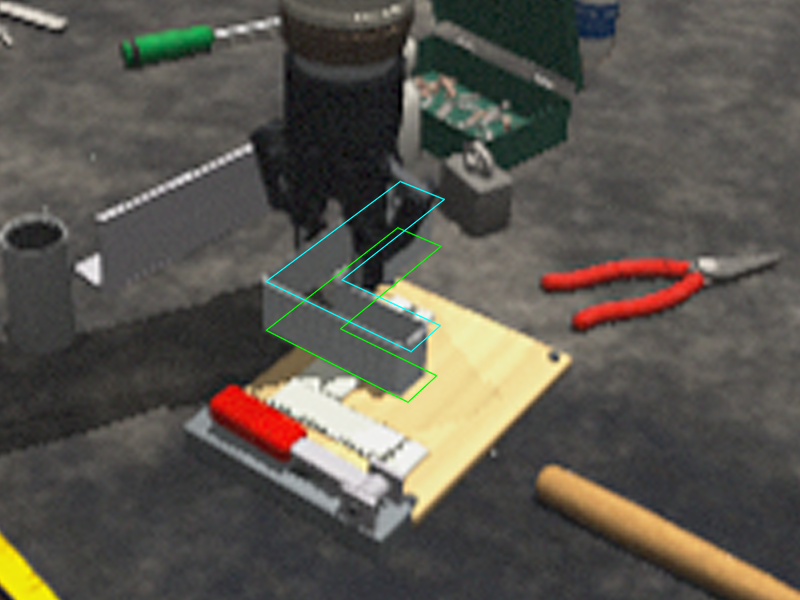

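View pics/top7.png

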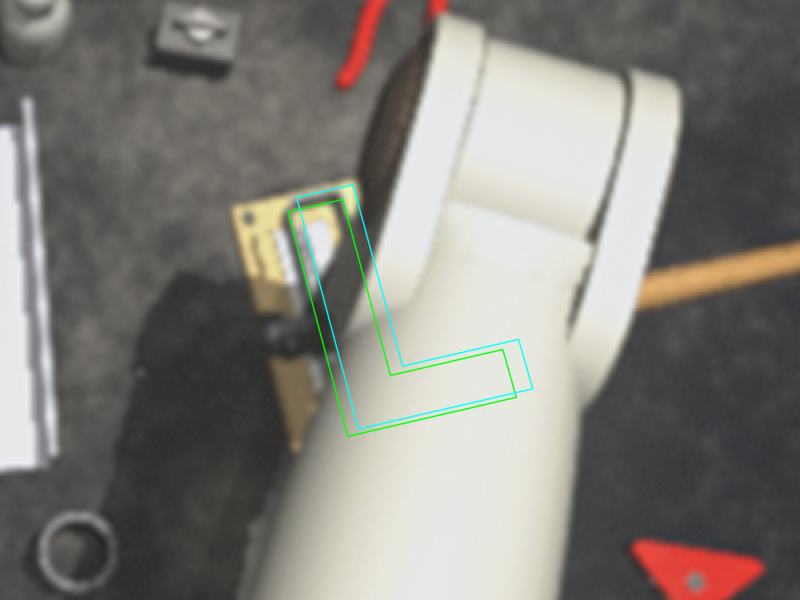

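Call:
play_rows([
  [1,[-0.3,0.05,0.8],[-0.1,-0.05,0]],
  [1,[-0.3,0.05,0.8],[-0.1,-0.05,0]],
  [1,[-0.1,0,0.8],[-0.1,-0.05,0]],
  [1,[0,0,0],[0,0,0]],
  [1,[0,0,0],[0,0,0]],
])

```text
time: 15.3
ee_pos: [0.5651, -0.1993, 0.0703]
tcp_rot: [179.8, 0.1, 101.8]
wrist_force: [-0.0, 1.1, -1.0]
opening: 0.0365
```

```bash
cat > look.py <<'E'
import sys
from fit import *;from plan import plan
k=sys.argv[1]
plan([.563,-.197,.048],101.9,step=.01)
o=get_obs();p=o['ee_pos'];yaw=np.radians(o['tcp_rot'][2]-90)
pl=np.r_[p[:2]-tf([0,0,yaw],np.array([[-.0153,.0375]]))[0],yaw];zl=p[2]-.020
print('letter predicted',np.round(pl,4),np.degrees(pl[2]),'z',zl)
for n in('wrist','scene'):
  c=camera(n);np.save(f'{n}{k}.npy',c,allow_pickle=True)
  im=show(c,[(z(tf(pl,Lout),zl),(0,255,0)),(z(tf(pl,Lout),zl+.04),(255,255,0)),(z(tf([.5856,-.2305,.2083],Pout),.016),(0,0,255))])
  if n=='wrist': im=cv2.resize(im,(800,600),interpolation=cv2.INTER_AREA)
  else:
    u=np.clip(proj(c,[[.5856,-.2305,.06]])[0]*4,[400,300],[1648,1236]).astype(int);im=im[u[1]-300:u[1]+300,u[0]-400:u[0]+400]
  cv2.imwrite(f'pics/{n}{k}.png',im)
E
python3 look.py 8
```

```text
t 15.3 p [ 0.5651 -0.1993  0.0703] [1.7979e+02 8.0000e-02 1.0185e+02] F [-0.   1.1 -1. ] open 0.0365 n 3
[1.0, [0.09, -0.06, 0.74], [0.07, 0.03, -0.02]],
[1.0, [0.09, -0.06, 0.74], [0.07, 0.03, -0.02]],
[1.0, [0.09, -0.05, 0.74], [0.07, 0.03, -0.02]],
letter predicted [ 0.5878 -0.2329  0.2067] 11.845375533636783 z 0.05032655820202599
```

View pics/wrist8.png

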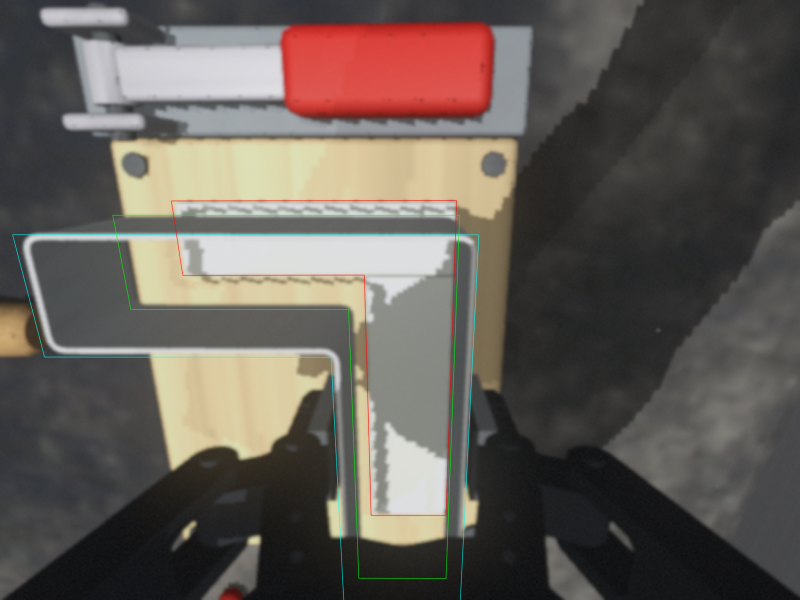

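View pics/scene8.png

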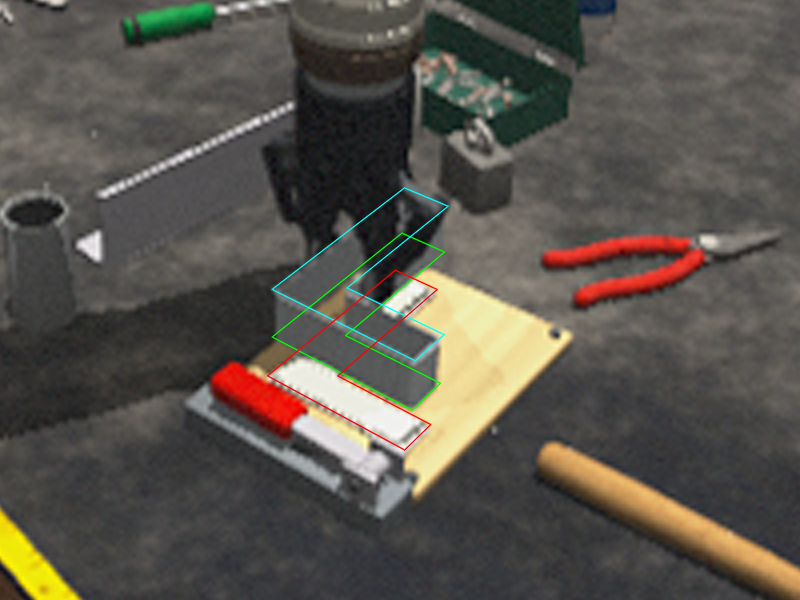

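```bash
python3 -c "
from fit import *
c=np.load('wrist8.npy',allow_pickle=True).item()
im=cv2.resize(c['img'][110:350,:320,::-1],(800,600),interpolation=cv2.INTER_NEAREST);cv2.imwrite('pics/w8z.png',im)"
```

```text
(no output)
```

View pics/w8z.png

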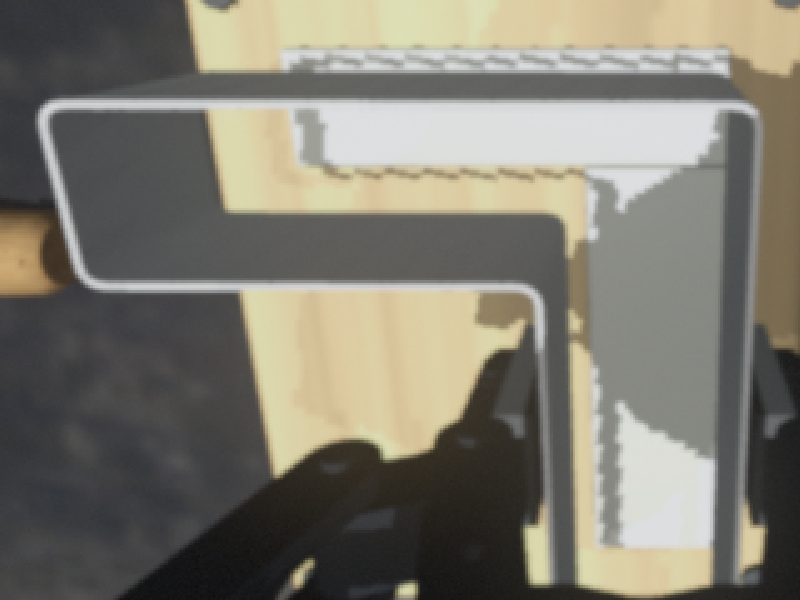

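```bash
cat > rel.py <<'E'
from fit import *
from scipy.optimize import least_squares
RIM=[('front',[-75,-50],[-75,50]),('end',[-70,-55],[-50,-55]),('sin',[-45,-50],[-45,12]),('right',[-70,55],[-20,55]),('lin',[-38,20],[-25,20])]
def rimfit(c,p,zt,srch=12,verbose=1,use=None):
    g=cv2.cvtColor(c['img'],cv2.COLOR_RGB2GRAY).astype(np.float32)
    pts=[];loc=[]
    for nm,a,b in RIM:
        if use and nm not in use: continue
        A=np.linspace(a,b,25)/1000.
        uv=proj(c,z(tf(p,A),zt));d=uv[-1]-uv[0];nrm=np.array([-d[1],d[0]])/np.linalg.norm(d)
        t=np.arange(-srch,srch+.01,.25);k=0
        for q,l in zip(uv,A):
            s=q+t[:,None]*nrm;v=cv2.remap(g,s[:,0].astype(np.float32)[None],s[:,1].astype(np.float32)[None],cv2.INTER_LINEAR)[0]
            bg=np.maximum(np.roll(v,12),np.roll(v,-12));r=(v-bg)[12:-12];i=r.argmax()+12
            if r.max()>40: pts.append(s[i]);loc.append(l);k+=1
        if verbose: print(nm,k,end=' ')
    pts=np.array(pts);loc=np.array(loc)
    f=lambda x:(proj(c,z(tf(x[:3],loc),x[3]))-pts)
    # point-to-line: remove along-edge part is handled since pts were taken on normals; iterate
    r=least_squares(lambda x:f(x).ravel(),[*p,zt],loss='soft_l1',f_scale=.5,x_scale=[.01,.01,.1,.01])
    e=np.linalg.norm(f(r.x),axis=1)
    if verbose: print('rms',np.sqrt(np.median(e**2)))
    return r.x,pts
def iterfit(c,p,zt):
    x=np.r_[p,zt]
    for s in(12,8,6,6,6,6,6,6): x,pts=rimfit(c,x[:3],x[3],s+3,0)
    x,pts=rimfit(c,x[:3],x[3],8,1)
    return x,pts
E
python3 - <<'E'
from rel import *
c=np.load('wrist8.npy',allow_pickle=True).item()
x,pts=iterfit(c,[.5878,-.2329,.2067],.0903)
print('rim fit',np.round(x,4),np.degrees(x[2]),'underside z',x[3]-.04)
zp=lambda a:(np.array(a,float)+.5)/2.5-.5+[0,110]
L=[(0,-.076,[(300,47.5),(700,47.5)]),(1,-.056,[(283,50),(294,120)]),(0,.076,[(610,548),(700,548)]),(1,.019,[(587,190),(597,420)]),(1,.056,[(731,60)])]
def f(x):
    out=[]
    for ax,v,ps in L:
        W=ray(c,zp(ps),x[3])[:,:2]-x[:2];cs,s=np.cos(x[2]),np.sin(x[2])
        out+=list((W@np.array([[cs,-s],[s,cs]]))[:,ax]-v)
    return np.array(out)*1000
r=least_squares(f,[.5856,-.2305,.2083,.016],x_scale=[.01,.01,.1,.01]);print('panel',np.round(r.x,4),np.degrees(r.x[2]),np.round(r.fun,2))
im=show(c,[(z(tf(x[:3],Lout),x[3]),(255,255,0)),(z(tf(x[:3],Lout),x[3]-.04),(0,255,0)),(z(tf(r.x[:3],Pout),r.x[3]),(0,0,255))])
cv2.imwrite('pics/w8r.png',cv2.resize(im,(800,600),interpolation=cv2.INTER_AREA))
E
```

```text
front 7 end 25 sin 10 right 10 lin 25 rms 0.2228165775226107
rim fit [ 0.5879 -0.2328  0.1992  0.0891] 11.41448045940798 underside z 0.04913351899353293
panel [ 0.5861 -0.2289  0.2115  0.0145] 12.117667945078379 [-0.46  0.01  0.25  0.33  0.18  0.26 -0.42  0.5  -0.66]
```

View pics/w8r.png

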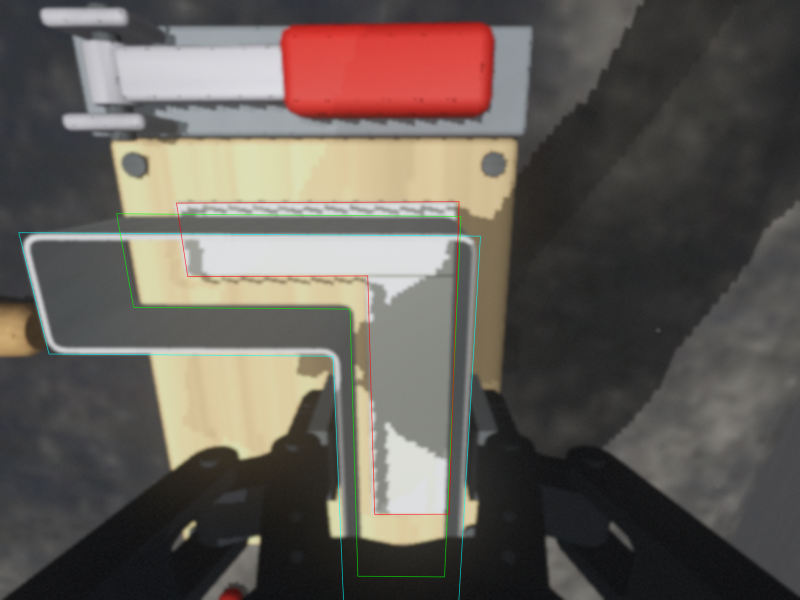

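Call:
play_rows([
  [1,[0.15,-0.1,0.6],[0.1,0,0]],
  [1,[0.1,-0.1,0.6],[0.1,0,0]],
  [1,[0.1,0,0.5],[0,0,0]],
  [1,[0,0,0],[0,0,0]],
  [1,[0,0,0],[0,0,0]],
])

```text
time: 15.9
ee_pos: [0.5625, -0.1958, 0.0523]
tcp_rot: [180.0, 0.1, 101.9]
wrist_force: [0.6, 0.1, -2.2]
opening: 0.0362
```

```bash
python3 -c "
from plan import *
plan([.563,-.1963,.046],101.9,step=.005)"
```

```text
t 15.9 p [ 0.5625 -0.1958  0.0523] [1.7998e+02 1.0000e-01 1.0187e+02] F [ 0.6  0.1 -2.2] open 0.0362 n 2
[1.0, [-0.03, 0.02, 0.32], [0.01, 0.05, -0.02]],
[1.0, [-0.03, 0.02, 0.32], [0.01, 0.05, -0.02]],
```

Call:
play_rows([
  [1,[-0.03,0.02,0.3],[0,0,0]],
  [1,[-0.03,0.02,0.25],[0,0,0]],
  [1,[0,0,0],[0,0,0]],
])

```text
time: 16.2
ee_pos: [0.5632, -0.1964, 0.0466]
tcp_rot: [180.0, 0.1, 101.9]
wrist_force: [-0.2, 0.4, -1.6]
opening: 0.0365
```

```bash
python3 look.py 9; python3 -c "
from rel import *
c=np.load('wrist9.npy',allow_pickle=True).item()
x,_=iterfit(c,[.5856,-.2305,.2083],.066);print(x,np.degrees(x[2]))
im=cv2.resize(c['img'][80:380,50:450,::-1],(800,600),interpolation=cv2.INTER_CUBIC);cv2.imwrite('pics/w9z.png',im)"
```

```text
t 16.2 p [ 0.5632 -0.1964  0.0466] [1.7995e+02 1.1000e-01 1.0187e+02] F [-0.2  0.4 -1.6] open 0.0365 n 1
[1.0, [-0.05, -0.04, -0.14], [0.05, 0.11, -0.03]],
letter predicted [ 0.5859 -0.2299  0.2072] 11.871643366851387 z 0.02664704680271007
front 6 end 25 sin 8 right 9 lin 25 rms 0.03348428693039598
[ 0.58577949 -0.22977192  0.20493005  0.06546492] 11.741626921529674
```

View pics/w9z.png

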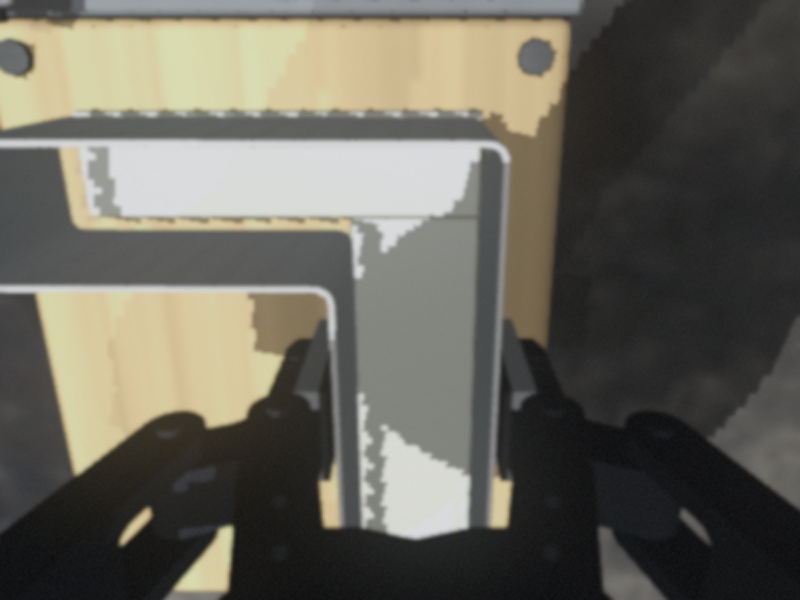

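View pics/wrist9.png

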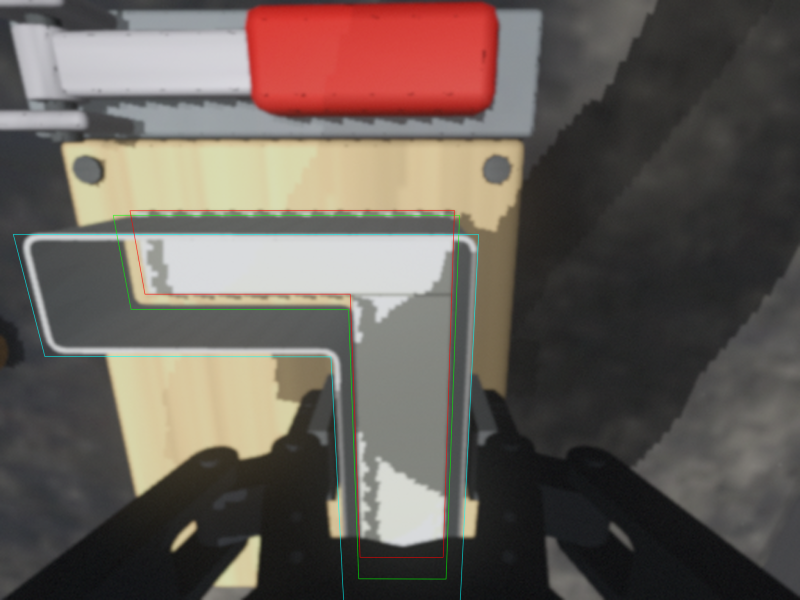

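View pics/scene9.png

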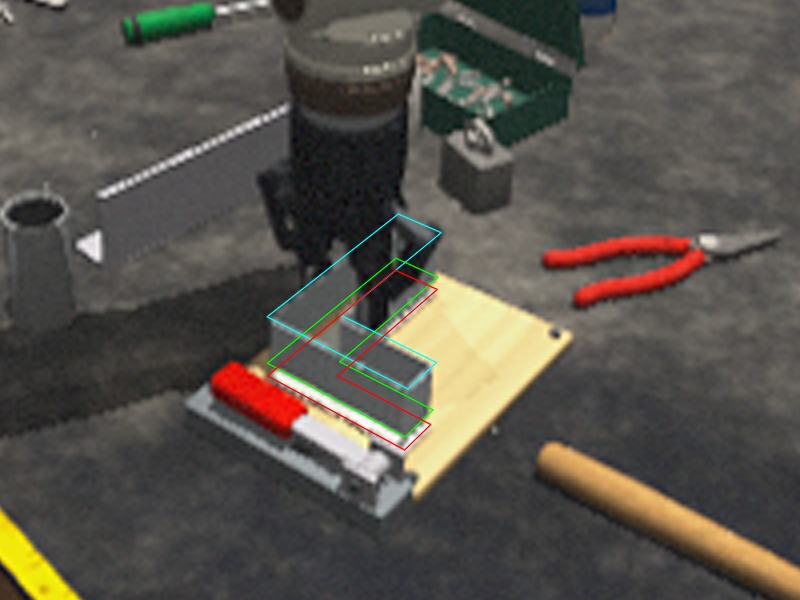

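```bash
python3 -c "
from fit import *
o=get_obs();print(o['time'],o['ee_pos'],o['tcp_rot'],np.abs(o['qd']).max(),o['opening'])
c=camera('scene');o=get_obs();print(o['ee_pos'],np.abs(o['qd']).max(),[ (s['point'],s['confidence']) for s in spotter.spot_in(c,'lever_pad')[:1]])
job_done()"
```

```text
16.3 [ 0.56333985 -0.19642731  0.04701161] [1.79936772e+02 1.23133756e-01 1.01872841e+02] 0.1413234142585151 0.0359035176235651
[ 0.56335344 -0.19641751  0.04708741] 0.06963513255777311 [([0.7991, -0.0267, 0.0346], 0.63)]
the job is handed in; nothing more can be done
```

I pressed the red lever until it snapped over. It stayed down after I let go. I then gripped the letter across its long stroke with 50 N and carried it over the angle with its underside about 155 mm up. The job was handed in at about 16.4 s with the letter still held over the panel.

**Last checks:**
- **Alignment:** the wrist-camera fit put the letter about 1 mm from the panel in x and y, and about 0.2° off in yaw.
- **Height and level:** the gap is about 10 mm. The rim fit gave 9.5 mm and the arm's own position reading 10.6–11 mm. The tool was level to about 0.1°, and I saw no tilt of the letter in the images.
- **Contact:** wrist force showed only the letter's weight. The images gave no sign of the letter touching the jig or the angle, or of the pipe, bottle or weight being moved, though I didn't measure those three again at the end.

**Disagreements between checks:**
- The close-up wrist pictures put the panel about 1.3–1.6 mm further in y than the earlier full view did. I set the letter between the two.
- In the very last picture the network reported the lever grip somewhere off the jig, which is a false hit. The wrist and scene pictures taken just before show the lever down.

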